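# Seat the slide tray on the bench shaker and clamp it

### The job

Load the slide tray on the bench shaker: carry it level by its handle, lay it on the carriage a little to one side of the recess, and slide it gently along the carriage's stroke until it drops flat into the recess. Then let go and swing the clamp all the way in over the tray. The carriage stopped somewhere along its stroke, so feel for the recess, never ramming or pressing hard with the tray, and leave the drying board, tube rack, specimen cup and dropper bottle where they are.

Things in the scene. Friction and masses are not known exactly. Their poses are not given: they have to be found in the camera images.
- tray_handle (a point): Centre of the slide tray's upright black handle: 50 mm long along the tray's x, 12 mm thick in y, 40 mm tall, standing across the middle of the tray. This point is 26 mm above the tray's underside, 20 mm above its plate, and 20 mm below the handle's top; z is up. Fully home in the recess it is 110 mm above the bench.
- tray: The slide tray: a flat dark-grey metal plate 86 (x) by 128 (y) by 6 mm thick, about 0.22 kg, a glass slide lying near each y end, the handle in the middle. Origin under its centre. Starts flat on the bench; half a turn makes no difference to the fit.
- shaker: Fixed bench shaker, white housing 226 (x) by 270 (y) by 68 mm tall, controls on its -x side. Origin under its middle, on the bench. On top an aluminium carriage plate 150 (x) by 200 (y) mm shuttles along the shaker's y; it stopped anywhere within 25 mm either side of mid-stroke and its drive locks it there; no reading shows where.
- mid_stroke (a point): Point fixed to the housing, axes as the shaker's: where the recess centre would be at mid-stroke, level with the carriage top, 90 mm above the bench. The recess, in the carriage's middle, is 91 (x) by 132 (y) by 6 mm deep: the seated tray has 2.5 mm play each side in x, 2 mm each end in y, top flush. A tray partly over it rests one end on the rim; its other end may dip in.
- clamp_mid (a point): Point fixed to the housing, at the carriage top: where the clamp's pivot would be at mid-stroke. The clamp rides on the carriage; its pivot is 62 mm from the recess centre to -x and 20 mm to +y. Steel arm 40 mm long, 11 wide, 2 to 6 mm above the carriage top; 30 mm out from the pivot stands a thumb pin 10 mm thick, from 6 to 32 mm above the carriage top.
- clamp (a joint): Clamp arm angle in rad: 0 closed (the stop), arm pointing to the shaker's +x over the seated tray, between handle and slide; grows as it swings out, anticlockwise from above; at 1.57 it lies along the rim pointing to the shaker's +y, clear of the tray. Starts open at 1.5 to 1.85; stays where left; about 1.5 N at the thumb pin moves it.
- board: Dark wooden slide-drying board 100 by 150 by 24 mm with glass slides on it; origin under its centre. Leave it.
- rack: White rack of capped blood tubes 75 by 150 mm, 87 mm tall; origin under its centre. Leave it.
- cup: Clear specimen cup with a red lid, 58 mm across, 62 mm tall; origin under its centre. Leave it.
- dropper: Small glass dropper bottle, 32 mm across, 96 mm tall; origin under its centre. Leave it.
Things that resemble listed ones, but are neither listed nor needed, are in the scene too. What is shaped like the tray but green is not meant.

How it is judged:
On the way, in this order (a step that is already met when the one before it is completed fails the run):
1. The tray lies on the carriage, not yet down in the recess (z of tray_handle in the frame of shaker between 0.1122 and 0.118 m and contact force between tray and shaker above 0.5 N), for 0.2 s.
2. The tray has dropped flat into the recess (z of tray_handle in the frame of shaker below 0.1118 m and angle between tray_handle's own z axis and vertical below 0.025 rad and x of tray_handle in the frame of shaker between -0.006 and 0.006 m and y of tray_handle in the frame of shaker between -0.031 and 0.031 m), for 0.3 s.
3. The clamp is swung in over the tray (value of joint clamp below 0.2 rad), for 0.2 s.
At the end, for the whole second after the job is handed in: The tray lies still, flat in the carriage's recess (handle point within 2 mm of its seated height of 110 mm over the bench, tilt under 0.025 rad), released, and the clamp is closed over it (within 0.2 rad of its stop) (all of step 2 and value of joint clamp below 0.2 rad and linear speed of tray below 0.01 m/s); the robot touches nothing.
It fails at once if The tray is pushed or pressed against the shaker with more than 25 N (contact force between tray and shaker above 25 N).
It fails at once if The tray is tilted by more than 0.2 rad (11 degrees) (angle between tray_handle's own z axis and vertical above 0.2 rad).
It fails at once if The drying board, tube rack, specimen cup or dropper bottle is moved by more than 20 mm (distance of any of board, rack, cup, dropper from where it was at the start of the episode above 0.02 m).
It also fails if it takes over 64 s, if anything falls off the work surface, if the arm or the gripper's body presses on something with over 40 N, if the wrist force passes 120 N, or if a joint passes its speed limit or range.

### The arm

A 6-joint arm with a two-finger parallel gripper is mounted at the origin on the work surface. World frame = base frame: x ahead of the robot, y to its left, z up, the work surface at z = 0. Lengths are in m, angles in rad, forces in N, time in s.
With the tool pointing down it reaches from about 0.375 to 0.975 m from the base axis. Payload 3.8 kg.
Tool frame: the origin (TCP) lies on the centre line of the jaws, within the pads' length; the fingertips stand 8 mm ahead of it and the grasp point (between the pads) lies 11 mm behind it; z points along the fingers, y is the direction in which the jaws open and shut (so a half turn about z gives the same grasp; the last joint's range is limited). The gripper opens to 85 mm and grips with 20 to 120 N. Pads are 22 mm wide; open, the fingers measure 114 mm over their backs; the gripper's body (76 mm by 85 mm) begins 54 mm behind the grasp point. The pads swing forward as they close: fully open they stand 13 mm farther back than shut.
Start: joints at [-1.378, 0.264, 1.604, -0, 1.274, -0.037], TCP at [0.154, -0.657, 0.239] pointing down, gripper open.
Joint ranges: [-2.63, 2.63], [-0.94, 2.18], [0.31, 2.57], [-1.31, 4.45], [0, 2.66], [-2.55, 2.55]. Speed limits (rad/s): [2.57, 2.57, 3.14, 3.14, 3.14, 3.14].

### API

Orientations are given as a rotation vector (axis times angle).
In Python, from workcell import * gives the robot as it stands.
- The arm moves only by the tool play_rows, never from a script. Its arguments are lists of equal length, an entry for each row: "slide": the shift along the tool's x, y, z in cm, a list of three; "delta_rot": the turn, a rotation vector about the tool's x, y, z in rad, a list of three. In form: {"slide": [[x, y, z], ...], "delta_rot": [[wx, wy, wz], ...]}. A call has 1 to 12 rows; each row is the pose to reach, as a shift and turn from the pose measured when the call began, along the tool's axes at that moment; what a row does not reach only later rows make up. A row lasts 1/12 s, in which the tool goes at most 41.7 mm and 7.16 degrees, less where a joint would pass 70% of its speed; a pose out of reach is approached as far as the arm can. A call with a gripper value outside its range is refused whole. "hand" is the opening, from 0 (shut) to 1 (fully open), set as the call begins (left out, the last holds). The fingers move at their own pace and stop on an object; "force" is the grip in N (left out, the last holds). Time passes only in rows, so rows that repeat a pose let the fingers close. It gives the time, the measured TCP pose, the force and the opening at its end, in the units of the state.
- read_state(): the state, without advancing time (a new reading comes with each control period).
- read_camera(name): name is "scene" or "top"; returns a dict with "image" (480x640x3 uint8, red, green, blue), "depth" (480x640 float32, m along the optical axis (not along the pixel's ray), 0 where there is no reading), "fovy" (degrees; the focal length in pixels is half the picture's height over the tangent of half this angle, whatever the lens; pixels are square), "cx", "cy" (the principal point, pixels), "k1" (the pictures are not rectified: a ray, as slopes to the right and down, at radius r is drawn at 1 + k1 r^2 times it, then the intrinsics apply), "world_from_camera" (4x4, takes a point from camera to world coordinates). Camera axes: x right, y up, looking along -z (the intrinsics and any distortion apply to the point x, -y, -z); pixel columns grow to the right and rows downward; lengths in m; the calibration is good to about 2 mm. A picture is of the moment at which its call begins.
- finish_job(): hands the job in, once; it reports no verdict.
Trained networks look in a picture, given as the dict that the camera call returned (one of the last four; its "shot" number tells which), for a name from the list of things; names that differ only in an ending like _2 or _b are one class to them, and where a whole thing is asked for, a point or a joint stands for the part that bears it (a point fixed in the world has none). Each returns a list of dicts, best first, with "conf" (0 to 1); they miss things now and then, are a little off and sometimes report something else, mostly with a low value. They report only what shows in the picture. A call takes as long as a camera call. They do not tell look-alikes from the thing itself.
- spot_in(target, picture): "bbox" ([centre column, centre row, width, height] in pixels, round what is visible of it).
- landmark_of(target, picture): "at" ([column, row] in pixels: a listed point, or the origin of a listed thing).
The state is a dict: "time": time; "q": joint angles; "joint_vel": joint speeds; "joint_torque": joint torques, N m; "tool_pos": TCP position; "tcp_rot": TCP orientation; "wrist_force": force on the tool from outside, world axes, zero at the start; "torque": the same for the moment, N m; "width": opening from 0.0 (shut) to 1.0 (fully open).
Only numpy, scipy, OpenCV 4.12 (cv2) and the standard library are available. Lean on these libraries where they do the work, as an engineer would, in place of code of your own. Each camera call takes 0.05 s, during which the arm holds its last target.

## Working session

There is one attempt and no reset: what is moved stays moved. The work goes in short steps, Python scripts to look and compute and a tool call to move; the robot and the scene stay as the last step left them, time stands still between calls to the robot, and variables do not carry over. Pictures are saved under pics/ and viewed, and the job is handed in when it is done.

Besides the shell and the picture viewer there is one more tool, called as name(argument=value, ...), one argument or row to a line, values as JSON. play_rows: Moves the arm, as the interface text tells. Its arguments: {"type":"object","properties":{"slide":{"type":"array"},"delta_rot":{"type":"array"},"hand":{"type":"number"},"force":{"type":"number"}},"required":["slide","delta_rot"]}

```bash
mkdir -p pics; ls; cat > h.py <<'E'
from workcell import *
import numpy as np, cv2
from scipy.spatial.transform import Rotation as R
def f(c): return 240/np.tan(np.radians(c["fovy"])/2)
def ray(c,u,v):
    F=f(c); d=np.array([(u-c["cx"])/F,(v-c["cy"])/F]); s=d.copy()
    for _ in range(30): s=d/(1+c["k1"]*(s@s))
    return np.array([s[0],-s[1],-1.])
def at_z(c,u,v,z):
    T=np.array(c["world_from_camera"]); r=T[:3,:3]@ray(c,u,v); o=T[:3,3]
    return o+r*(z-o[2])/r[2]
def at_d(c,u,v):
    T=np.array(c["world_from_camera"]); d=c["depth"][int(round(v)),int(round(u))]
    return T[:3,3]+T[:3,:3]@(ray(c,u,v)*d)
def proj(c,p):
    T=np.array(c["world_from_camera"]); q=T[:3,:3].T@(np.array(p)-T[:3,3])
    s=np.array([q[0],-q[1]])/-q[2]; s=s*(1+c["k1"]*(s@s))
    return s*f(c)+[c["cx"],c["cy"]]
def save(n,im): cv2.imwrite("pics/"+n+".png",im[:,:,::-1])
E
cat > a.py <<'E'
from h import *
np.set_printoptions(precision=4,suppress=True)
print({k:v for k,v in read_state().items()})
for n in ["top","scene"]:
    c=read_camera(n); save(n+"0",c["image"]); print(n,c["fovy"],c["k1"],c["cx"],c["cy"],c["world_from_camera"])
    for t in ["tray_handle","tray","shaker","mid_stroke","clamp_mid","board","rack","cup","dropper"]:
        for d in landmark_of(t,c)[:3]: print(t,d, at_d(c,*d["at"]))
    for t in ["tray","clamp","shaker"]:
        print(t,spot_in(t,c)[:3])
E
python3 a.py
```

```text
pics
{'time': 0.0, 'q': array([-1.3779,  0.2648,  1.6054,  0.    ,  1.2737, -0.0369]), 'joint_vel': array([ 0.0007,  0.0007,  0.0004, -0.0001, -0.003 ,  0.0009]), 'joint_torque': array([  0.0007, -51.5111, -36.7313,  -0.0004,   0.013 ,   0.    ]), 'tool_pos': array([ 0.1536, -0.6565,  0.2379]), 'tcp_rot': array([-3.1186, -0.3599,  0.0003]), 'wrist_force': array([ 0.3241, -0.3903, -0.7189]), 'torque': array([-0.0017, -0.0283,  0.0079]), 'width': 0.9974580181573939}
top 46.411679613654556 0.01064017528138924 323.38501373032955 234.9766419087471 [[-0.0142  0.9984 -0.0553  0.457 ]
 [-0.9999 -0.0139  0.0062 -0.0029]
 [ 0.0054  0.0554  0.9985  1.5887]
 [ 0.      0.      0.      1.    ]]
tray_handle {'at': [469.5, 308.4], 'conf': 0.89} [ 0.3354 -0.4099  0.0468]
tray_handle {'at': [403.1, 220.3], 'conf': 0.78} [ 0.457  -0.0029  1.5887]
tray_handle {'at': [335.6, 293.5], 'conf': 0.78} [ 0.3811 -0.0437  0.0454]
tray {'at': [335.6, 293.1], 'conf': 0.9} [ 0.382  -0.0439  0.0401]
tray {'at': [466.5, 306.8], 'conf': 0.67} [ 0.3365 -0.4132  0.0027]
tray {'at': [403.0, 223.3], 'conf': 0.59} [ 0.5715
[... 1549 characters left out ...]
.6321 0.1903 0.0714]
mid_stroke {'at': [419.0, 253.2], 'conf': 0.89} [0.5555 0.211  0.0831]
clamp_mid {'at': [432.5, 237.8], 'conf': 0.72} [0.5139 0.2458 0.093 ]
board {'at': [525.1, 261.6], 'conf': 0.67} [0.5188 0.4807 0.0247]
rack {'at': [135.0, 254.7], 'conf': 0.77} [ 0.5324 -0.4714  0.0368]
dropper {'at': [323.3, 257.2], 'conf': 0.72} [ 0.5154 -0.0083  0.0244]
tray [{'bbox': [310.5, 225.8, 39.3, 36.7], 'conf': 0.91}, {'bbox': [181.3, 211.9, 48.3, 28.8], 'conf': 0.82}, {'bbox': [228.8, 279.1, 52.8, 31.0], 'conf': 0.72}]
clamp [{'bbox': [444.5, 235.1, 17.2, 11.6], 'conf': 0.69}]
shaker [{'bbox': [416.1, 276.6, 129.7, 99.2], 'conf': 0.75}, {'bbox': [322.5, 248.2, 11.3, 33.8], 'conf': 0.43}]
```

View pics/top0.png

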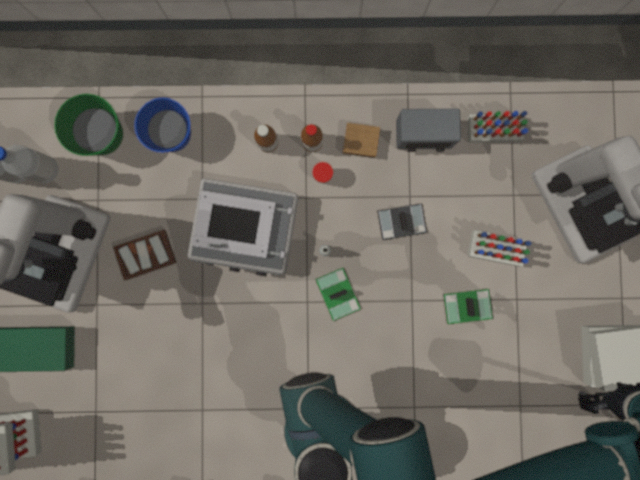

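View pics/scene0.png

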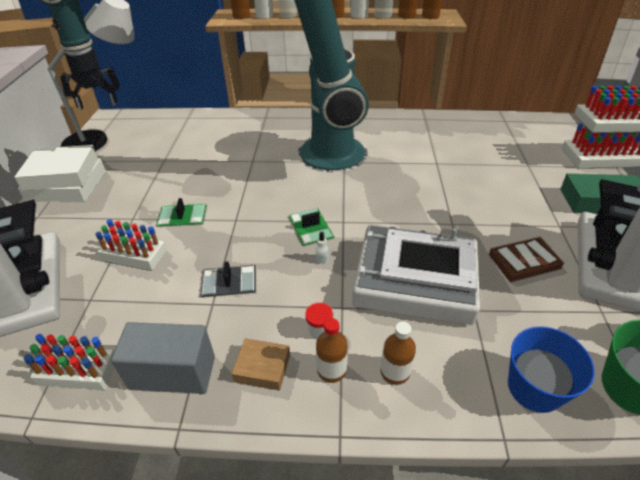

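```bash
python3 - <<'E'
import cv2,numpy as np
a=cv2.imread("pics/top0.png"); b=cv2.imread("pics/scene0.png")
z=lambda im,x,y,w,h:cv2.resize(im[y:y+h,x:x+w],(400,300),interpolation=cv2.INTER_CUBIC)
g=np.vstack([np.hstack([z(a,298,266,80,60),z(a,362,193,80,60)]),np.hstack([z(a,426,276,80,60),z(b,270,195,80,60)])])
cv2.imwrite("pics/crops.png",g)
cv2.imwrite("pics/shk.png",cv2.resize(a[165:285,170:330],(800,600),interpolation=cv2.INTER_CUBIC))
E
```

```text
(no output)
```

View pics/crops.png

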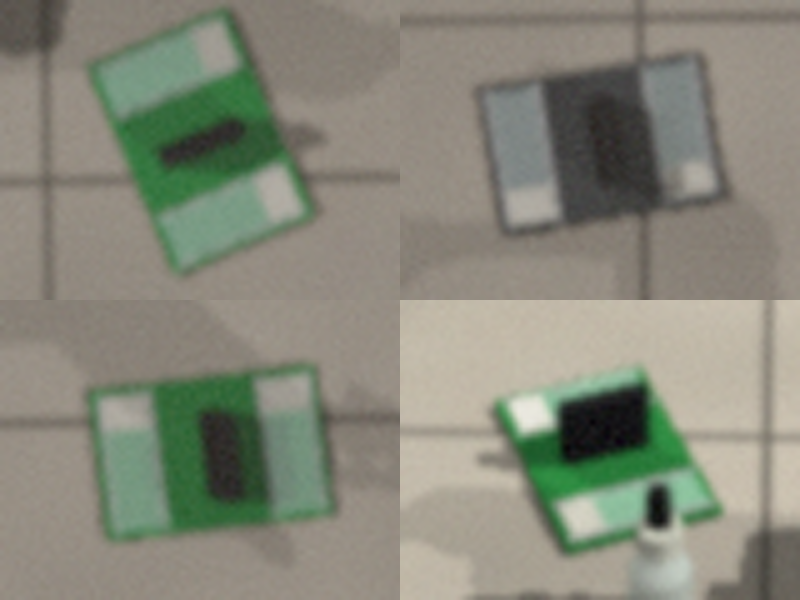

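View pics/shk.png

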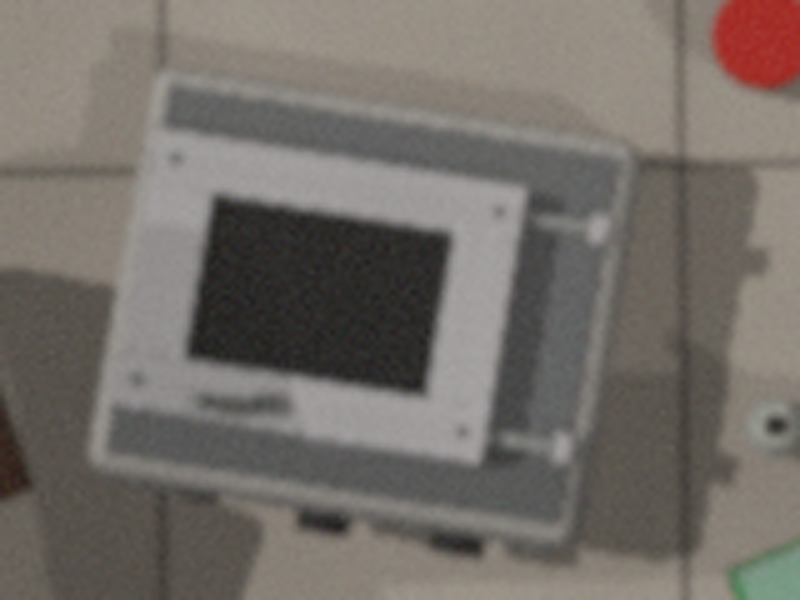

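The top picture shows three tray shapes: green at (338,295), green at (468,307) and dark grey at (403,221). The grey one, with black handle and glass slides, fits the description, and the enlarged crop confirms it. The shaker is at (242,226), its recess shows dark and its controls are at the bottom (-x). The clamp arm lies on the -x rim near (218,246), pointing left (+y).

```bash
cat > m.py <<'E'
from h import *
np.set_printoptions(precision=4,suppress=True)
def quad(c,mask,z):
    n,l,s,_=cv2.connectedComponentsWithStats(mask.astype(np.uint8)); i=1+np.argmax(s[1:,4]); m=(l==i).astype(np.uint8)
    ct=max(cv2.findContours(m,cv2.RETR_EXTERNAL,cv2.CHAIN_APPROX_NONE)[0],key=cv2.contourArea)
    P=np.array([at_z(c,u,v,z)[:2] for u,v in ct[:,0]],np.float32)
    (x,y),(w,h),a=cv2.minAreaRect(P); return (x,y),(w,h),a
c=read_camera("top"); im=c["image"].astype(int); g=im.sum(2)/3
def roi(x0,y0,x1,y1):
    m=np.zeros(g.shape,bool); m[y0:y1,x0:x1]=1; return m
print("recess",quad(c,(g<75)&roi(200,200,268,250),.09))
hs=c["depth"]; 
# height map
V,U=np.mgrid[0:480,0:640]
T=np.array(c["world_from_camera"]); F=f(c)
X=(U-c["cx"])/F;Y=(V-c["cy"])/F
sx,sy=X.copy(),Y.copy()
for _ in range(10):
    k=1+c["k1"]*(sx**2+sy**2); sx,sy=X/k,Y/k
P=np.stack([sx,-sy,-np.ones_like(sx)],-1)*hs[...,None]@T[:3,:3].T+T[:3,3]
Z=P[...,2]
np.save("/tmp/P.npy",P)
rs=roi(170,160,320,290)
print("carriage",quad(c,(Z>.08)&(Z<.1)&rs,.09)); print("housing",quad(c,(Z>.05)&(Z<.11)&rs,.068))
print("recess floor z",np.median(Z[215:235,225:250]),"rim",np.median(Z[203:208,215:240]), "tray area Z", np.median(Z[210:215,385:395]))
rt=roi(370,198,436,245)
print("tray depth",quad(c,(Z>.004)&rt,.006), "handle top", [ (Z[rt]).max()])
hm=(Z>.03)&rt; print("handle pts",hm.sum(), P[hm].mean(0), quad(c,hm,.046))
b=im[...,2]-im[...,0]
# tray colour: non-tile (tile is warm: r>b)
cm=((im[...,0]-im[...,2])<8)&rt
print("tray colour",quad(c,cv2.morphologyEx(cm.astype(np.uint8),cv2.MORPH_CLOSE,np.ones((3,3))),.006))
cl=(Z>.105)&rs; print("pin",cl.sum(),P[cl].mean(0) if cl.any() else "")
big=cv2.resize(c["image"][195:260,370:440],(700,650),interpolation=cv2.INTER_CUBIC)
vis=np.dstack([cm*255,((Z>.004)&rt)*255,hm*255]).astype(np.uint8)[190:260,360:450]
save("mask",cv2.resize(vis,(720,560),interpolation=cv2.INTER_NEAREST))
# clamp crop
save("clamp0",cv2.resize(c["image"][235:260,195:240],(720,400),interpolation=cv2.INTER_CUBIC))
save("z0",np.repeat((np.clip((Z[165:285,170:330]-.06)/.07,0,1)*255).astype(np.uint8)[...,None],3,2).repeat(4,0).repeat(4,1))
E
python3 m.py
```

```text
recess ((0.5735068917274475, 0.22887906432151794), (0.12741011381149292, 0.08569052815437317), 80.21585083007812)
carriage ((0.5718501210212708, 0.2073676735162735), (0.2499701827764511, 0.152339369058609), 79.43617248535156)
housing ((0.5637823343276978, 0.2076699435710907), (0.2688884437084198, 0.23915337026119232), 79.97464752197266)
recess floor z 0.0854457276156898 rim 0.08818966754681345 tray area Z 0.009256678776168425
tray depth ((0.5898030996322632, -0.22694234549999237), (0.12068057060241699, 0.1606360226869583), 12.856331825256348) handle top [np.float64(1.5886870937577238)]
handle pts 106 [ 0.565  -0.2035  0.2493] ((0.5809951424598694, -0.23388464748859406), (0.05012015253305435, 0.014116870239377022), 8.172785758972168)
tray colour ((0.5799547433853149, -0.23584789037704468), (0.0845830887556076, 0.12740705907344818), 8.91407585144043)
pin 94 [0.4693 0.0548 1.2916]
```

View pics/mask.png

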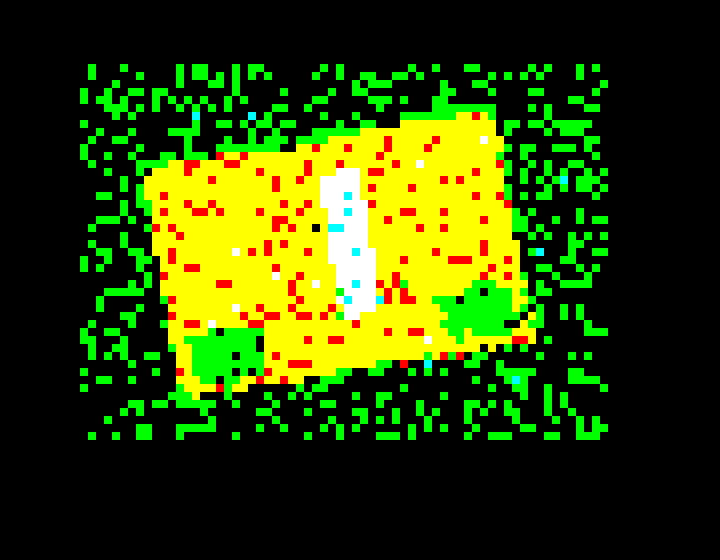

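View pics/clamp0.png

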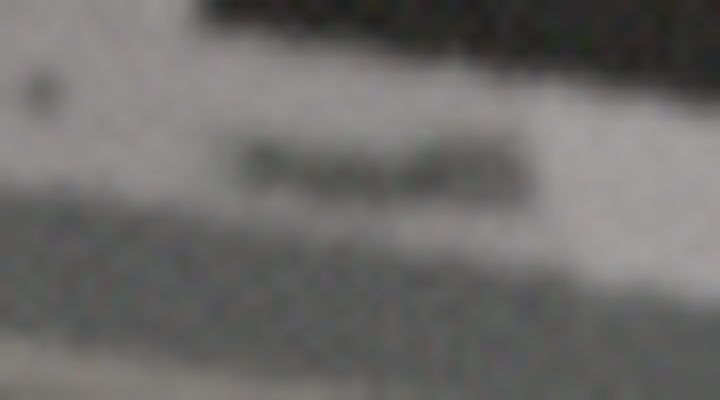

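View pics/z0.png

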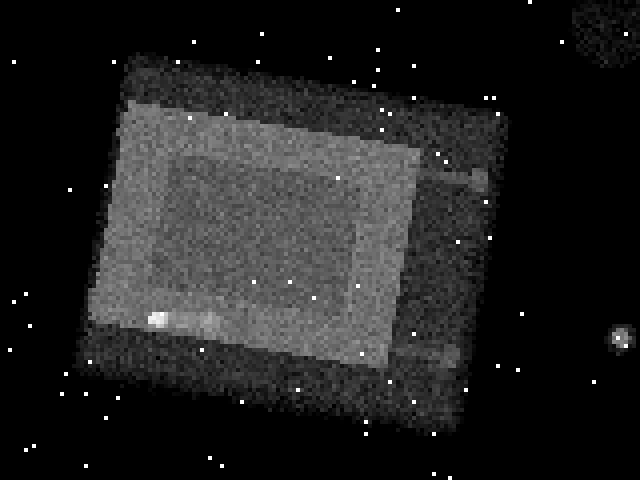

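```bash
cat > prof.py <<'E'
from h import *
np.set_printoptions(precision=4,suppress=True)
def frames(n,k=4):
    cs=[read_camera(n) for _ in range(k)]; c=cs[-1]; c["avg"]=np.mean([x["image"].astype(np.float32) for x in cs],0); 
    D=np.stack([x["depth"] for x in cs]); c["depth"]=np.median(D,0); return c
def rect(c,o,yaw,z,hx,hy,res=.0005):
    """rectified: rows = local x, cols = local y"""
    xs=np.arange(-hx,hx,res); ys=np.arange(-hy,hy,res)
    Xl,Yl=np.meshgrid(xs,ys,indexing="ij"); C,S=np.cos(yaw),np.sin(yaw)
    Pw=np.stack([o[0]+C*Xl-S*Yl,o[1]+S*Xl+C*Yl,np.full_like(Xl,z)],-1)
    T=np.array(c["world_from_camera"]); q=(Pw-T[:3,3])@T[:3,:3]
    s=np.stack([q[...,0],-q[...,1]],-1)/-q[...,2:]; s=s*(1+c["k1"]*(s**2).sum(-1,keepdims=True))
    uv=(s*f(c)+[c["cx"],c["cy"]]).astype(np.float32)
    return cv2.remap(c["avg"],uv[...,0],uv[...,1],cv2.INTER_LINEAR),xs,ys
def edges(c,o,yaw,z,hx,hy,wx,wy,m=.012):
    """edge near x=+-wx, y=+-wy: half-level crossing, line fit"""
    im,xs,ys=rect(c,o,yaw,z,hx,hy); g=im.mean(2)
    def side(axis,w):
        a,b=(xs,ys) if axis==0 else (ys,xs); G=g if axis==0 else g.T
        half=(wy if axis==0 else wx)-.015
        idx=np.where(abs(a-w)<m)[0]; pos=[];tt=[]
        for b0 in np.arange(-half,half,.004):
            j=np.where(abs(b-b0)<.003)[0]; p=G[idx][:,j].mean(1)
            d=abs(np.gradient(cv2.GaussianBlur(p[:,None],(1,9),0)[:,0])); d[d<d.max()*.3]=0
            pos.append((d*a[idx]).sum()/d.sum()); tt.append(b0)
        pos=np.array(pos);tt=np.array(tt); k=abs(pos-np.median(pos))<.003
        s,i=np.polyfit(tt[k],pos[k],1); return i,s,pos[k].std()
    return {n:side(*q) for n,q in {"x+":(0,wx),"x-":(0,-wx),"y+":(1,wy),"y-":(1,-wy)}.items()}
if __name__=="__main__":
    for n in ["top","scene"]:
        c=frames(n)
        o=(0.5735,0.2289)
        im,_,_=rect(c,o,-.1745,.09,.1,.13); save("rs_"+n,np.clip(im,0,255).astype(np.uint8)[::-1,::-1])
        print(n,"recess"); [print(k,np.array(v)*1000) for k,v in edges(c,o,-.1745,.09,.1,.13,.0455,.066).items()]
        print("carriage"); [print(k,np.array(v)*1000) for k,v in edges(c,o,-.1745,.09,.1,.13,.075,.100).items()]
        o=(0.580,-.2358)
        im,_,_=rect(c,o,.1556,.006,.07,.09); save("rt_"+n,np.clip(im,0,255).astype(np.uint8)[::-1,::-1])
        print("tray");[print(k,np.array(v)*1000) for k,v in edges(c,o,.1556,.006,.1,.13,.043,.064).items()]
E
python3 prof.py; python3 - <<'E'
import cv2,numpy as np
a=[cv2.imread(f"pics/{n}.png") for n in ["rs_top","rs_scene","rt_top","rt_scene"]]
a[2:]=[cv2.copyMakeBorder(x,0,400-x.shape[0],0,520-x.shape[1],0) for x in a[2:]]
g=np.vstack([np.hstack(a[:2]),np.hstack(a[2:])]);cv2.imwrite("pics/rects.png",cv2.resize(g,(780,600)))
E
```

```text
top recess
x+ [44.5739  0.9834  0.213 ]
x- [-44.1488  -9.4114   0.7884]
y+ [64.7128  0.6897  0.0928]
y- [-64.7811  -5.0178   0.1864]
carriage
x+ [75.9061 -0.1844  0.1869]
x- [-74.7584  10.22     1.113 ]
y+ [106.6421 -22.2507   1.0102]
y- [-100.8176    1.3961    0.1901]
tray
x+ [42.951  11.0655  0.9538]
x- [-42.7448   2.3428   0.9567]
y+ [63.6942 43.2439  0.8651]
y- [-64.1506 -54.0816   0.9722]
scene recess
x+ [42.4955  2.7392  0.2171]
x- [-44.0092   1.1797   0.5109]
y+ [66.3347 -5.5319  0.1217]
y- [-63.5576  -0.8244   0.1474]
carriage
x+ [75.7321 -2.4427  0.2942]
x- [-77.7317   0.4143   0.9185]
y+ [108.1297  -0.3791   0.1909]
y- [-98.7939   3.3432   0.3392]
tray
x+ [46.5567  1.044   0.7827]
x- [-42.6408  -2.7918   1.3298]
y+ [66.138  18.9593  0.5537]
y- [-61.7669 -43.5269   0.9268]
```

View pics/rects.png

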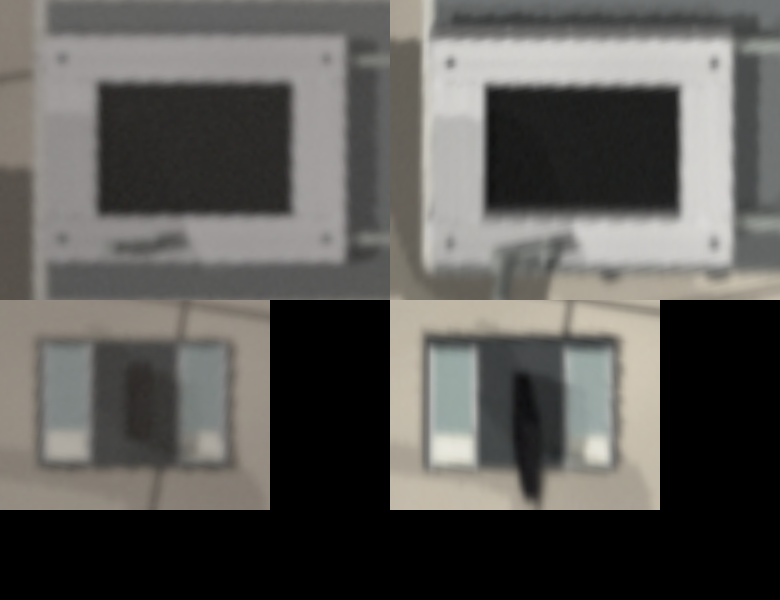

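```bash
cat > plan.py <<'E'
from h import *
import sys
def plan(p,yaw,pr=True):
    """yaw = world angle of tool y axis mod pi"""
    s=read_state(); R0=R.from_rotvec(s["tcp_rot"]); M=R0.as_matrix()
    best=None
    for a in (yaw,yaw+np.pi):
        y=np.array([np.cos(a),np.sin(a),0]); z=np.array([0,0,-1.]); Rt=R.from_matrix(np.stack([np.cross(y,z),y,z],1))
        d=(R0.inv()*Rt).as_rotvec()
        if best is None or np.linalg.norm(d)<np.linalg.norm(best): best=d
    sl=M.T@(np.array(p)-s["tool_pos"])*100
    ya=M[:,1]
    print("t",round(s["time"],2),"pos",s["tool_pos"].round(4),"tooly_yaw",round(np.degrees(np.arctan2(ya[1],ya[0])),1),"tilt",np.degrees(np.arccos(-M[2,2])).round(2),"q",s["q"].round(2),"w",round(s["width"],3),"F",s["wrist_force"].round(2))
    print("slide",sl.round(2),"drot",best.round(4))
if __name__=="__main__":
    a=list(map(float,sys.argv[1:])); plan(a[:3],a[3])
E
python3 plan.py 0.58 -0.2358 0.15 1.7208
```

```text
t 1.75 pos [ 0.1537 -0.6573  0.2393] tooly_yaw -76.8 tilt 0.0 q [-1.38  0.26  1.6  -0.    1.27 -0.04] w 1.001 F [-0.06  0.99 -0.33]
slide [ 51.11 -31.33   8.92] drot [0.     0.     0.0798]
```

play_rows(
  slide=[
    [51.1,-31.3,3],
    [51.1,-31.3,3],
    [51.1,-31.3,3],
    [51.1,-31.3,3],
    [51.1,-31.3,3],
    [51.1,-31.3,3],
    [51.1,-31.3,3],
    [51.1,-31.3,3],
    [51.1,-31.3,3],
    [51.1,-31.3,3],
    [51.1,-31.3,3],
    [51.1,-31.3,3],
  ],
  delta_rot=[
    [0,0,0.08],
    [0,0,0.08],
    [0,0,0.08],
    [0,0,0.08],
    [0,0,0.08],
    [0,0,0.08],
    [0,0,0.08],
    [0,0,0.08],
    [0,0,0.08],
    [0,0,0.08],
    [0,0,0.08],
    [0,0,0.08],
  ],
  hand=0.6,
)

```text
time: 2.75
tool_pos: [0.5102, -0.3046, 0.2146]
tcp_rot: [3.132, 0.235, 0.001]
wrist_force: [-0.1, -0.9, 0.1]
width: 0.598
```

```bash
python3 plan.py 0.58 -0.2358 0.10 1.7208
```

```text
t 2.75 pos [ 0.5102 -0.3046  0.2146] tooly_yaw -81.4 tilt 0.05 q [-0.58  0.13  1.81 -0.    1.2   0.84] w 0.598 F [-0.12 -0.86  0.08]
slide [ 7.92 -5.77 11.46] drot [ 0.0006 -0.0006 -0.0002]
```

play_rows(
  slide=[
    [4,-2.9,3],
    [7.9,-5.8,5],
    [7.9,-5.8,8],
    [7.9,-5.8,11],
    [7.9,-5.8,11.5],
    [7.9,-5.8,11.5],
    [7.9,-5.8,11.5],
    [7.9,-5.8,11.5],
  ],
  delta_rot=[
    [0,0,0],
    [0,0,0],
    [0,0,0],
    [0,0,0],
    [0,0,0],
    [0,0,0],
    [0,0,0],
    [0,0,0],
  ],
)

```text
time: 3.42
tool_pos: [0.581, -0.2372, 0.1023]
tcp_rot: [3.13, 0.233, 0.006]
wrist_force: [-0.7, 0.5, 1.2]
width: 0.599
```

```bash
python3 plan.py 0.58 -0.2358 0.022 1.7208; python3 - <<'E'
from h import *
for n,(x,y,w,h) in {"top":(350,170,100,75),"scene":(170,190,120,90)}.items():
    c=read_camera(n); save("g1"+n,cv2.resize(c["image"][y:y+h,x:x+w],(640,480),interpolation=cv2.INTER_CUBIC))
E
```

```text
t 3.42 pos [ 0.581  -0.2372  0.1023] tooly_yaw -81.5 tilt 0.28 q [-0.43  0.29  1.84 -0.    1.01  1.  ] w 0.599 F [-0.67  0.52  1.22]
slide [-0.11 -0.18  8.03] drot [ 0.0029 -0.0039 -0.0014]
```

View pics/g1scene.png

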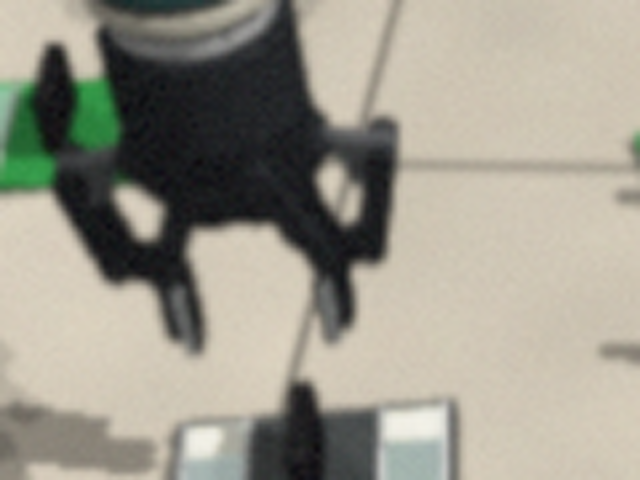

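View pics/g1top.png

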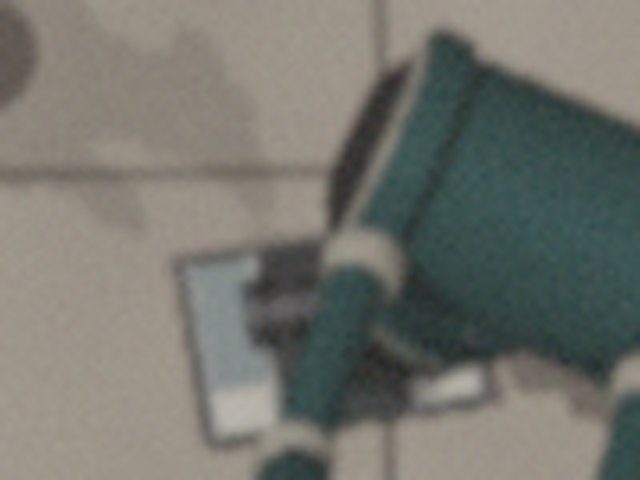

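The enlarged scene crop shows the open jaws above the dark grey tray (handle at about (228,270) full-frame), handle between them. Descending.

play_rows(
  slide=[
    [-0.1,-0.2,2],
    [-0.1,-0.2,4],
    [-0.1,-0.2,6],
    [-0.1,-0.2,7],
    [-0.1,-0.2,7.7],
    [-0.1,-0.2,7.9],
    [-0.1,-0.2,7.9],
  ],
  delta_rot=[
    [0,0,0],
    [0,0,0],
    [0,0,0],
    [0,0,0],
    [0,0,0],
    [0,0,0],
    [0,0,0],
  ],
)

```text
time: 4.1
tool_pos: [0.5805, -0.2361, 0.0242]
tcp_rot: [3.13, 0.232, 0.009]
wrist_force: [-0.5, 0.3, 0.1]
width: 0.595
```

play_rows(
  slide=[
    [0,0,0],
    [0,0,0],
    [0,0,0],
    [0,0,0],
    [0,0,0],
    [0,0,0],
    [0,0,0],
    [0,0,0],
  ],
  delta_rot=[
    [0,0,0],
    [0,0,0],
    [0,0,0],
    [0,0,0],
    [0,0,0],
    [0,0,0],
    [0,0,0],
    [0,0,0],
  ],
  hand=0,
  force=35,
)

```text
time: 4.77
tool_pos: [0.5815, -0.2363, 0.0254]
tcp_rot: [3.129, 0.232, 0.011]
wrist_force: [-0.8, 0.4, 6.4]
width: 0.133
```

```bash
python3 plan.py 0.58 -0.2358 0.18 1.7208
```

```text
t 4.77 pos [ 0.5815 -0.2363  0.0254] tooly_yaw -81.5 tilt 0.47 q [-0.43  0.38  1.88 -0.    0.87  1.  ] w 0.133 F [-0.82  0.43  6.43]
slide [ -0.03  -0.   -15.46] drot [ 0.0044 -0.0069 -0.0021]
```

```bash
python3 - <<'E'
from h import *
s=read_state(); np.save("ref.npy",s["tcp_rot"]); print(s["tcp_rot"],s["tool_pos"])
E
cat > pl.py <<'E'
from h import *
import sys
REF=R.from_rotvec(np.load("ref.npy")); YAW_REF=None
C=np.array([.5738,.2288]); SY=-.1745
TX=.0014  # TCP ahead of tray centre along tray x
m=REF.as_matrix()[:,1]; ya=np.arctan2(-m[1],-m[0])-np.pi/2  # tray yaw at ref
def go(lx,ly,z,yaw=SY):
    c,s=np.cos(SY),np.sin(SY); A=np.array([[c,-s],[s,c]])
    p=np.r_[C+A@[lx+TX,ly],z]; st=read_state(); R0=R.from_rotvec(st["tcp_rot"])
    Rt=R.from_euler("z",yaw-ya)*REF
    M=R0.as_matrix(); cur=A.T@(st["tool_pos"][:2]-C)-[TX,0]
    up=(Rt.inv()*R0); dz=(REF*R.identity())
    tilt=np.degrees(((R0*REF.inv())).as_rotvec())
    print("t",round(st["time"],2),"local mm",(cur*1000).round(2),"z",(st["tool_pos"][2]*1000).round(2),"rot vs ref deg",tilt.round(2),"q",st["q"].round(2),"w",round(st["width"],3),"F",st["wrist_force"].round(2),"M",st["torque"].round(2))
    Fl=A.T@st["wrist_force"][:2]; print("F local xy",Fl.round(2))
    print("slide",(M.T@(p-st["tool_pos"])*100).round(3),"drot",(R0.inv()*Rt).as_rotvec().round(4))
    # tool axes in shaker frame
    print("tool x,y in local:",(A.T@M[:2,0]).round(3),(A.T@M[:2,1]).round(3))
if __name__=="__main__":
    a=list(map(float,sys.argv[1:])); go(*a)
E
python3 pl.py 0 -.012 .18
```

```text
[3.12907158 0.23189623 0.0112397 ] [ 0.58145191 -0.23627834  0.02544295]
t 4.77 local mm [  86.88 -456.69] z 25.44 rot vs ref deg [0. 0. 0.] q [-0.43  0.38  1.88 -0.    0.87  1.  ] w 0.133 F [-0.82  0.43  6.43] M [0.45 0.11 0.  ]
F local xy [-0.88  0.28]
slide [  5.958 -44.861 -15.615] drot [-0.0022 -0.0014  0.3224]
tool x,y in local: [0.948 0.317] [ 0.317 -0.948]
```

play_rows(
  slide=[
    [0,0,-0.5],
    [0,0,-1],
    [0,0,-2],
    [0,0,-4],
    [0,0,-6.5],
    [0,0,-9.5],
    [0,0,-12.5],
    [0,0,-15],
    [0,0,-15.5],
    [0,0,-15.5],
  ],
  delta_rot=[
    [0,0,0],
    [0,0,0],
    [0,0,0],
    [0,0,0],
    [0,0,0],
    [0,0,0],
    [0,0,0],
    [0,0,0],
    [0,0,0],
    [0,0,0],
  ],
)

```text
time: 5.6
tool_pos: [0.582, -0.2365, 0.1837]
tcp_rot: [3.126, 0.232, 0.019]
wrist_force: [1.2, 0.5, -2.5]
width: 0.134
```

```bash
python3 pl.py 0 -.012 .18; python3 - <<'E'
from h import *
for n in ["scene"]:
    c=read_camera(n); save("g2"+n,c["image"])
E
```

```text
t 5.6 local mm [  87.42 -456.86] z 183.65 rot vs ref deg [-0.14 -0.31  0.  ] q [-0.43  0.21  1.78 -0.    1.14  1.  ] w 0.134 F [ 1.19  0.49 -2.52] M [ 0.01  0.01 -0.02]
F local xy [1.08 0.69]
slide [  5.804 -44.966   0.086] drot [ 2.000e-04 -6.800e-03  3.224e-01]
tool x,y in local: [0.948 0.317] [ 0.317 -0.948]
```

View pics/g2scene.png

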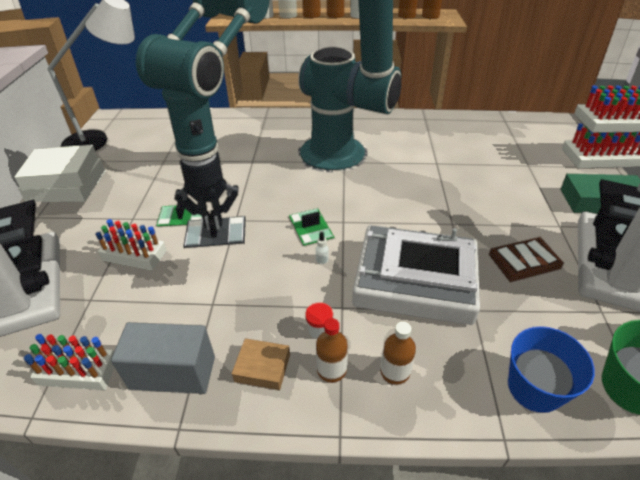

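The scene picture shows the tray hanging level in the jaws at about (215,231), and the wrist force matches its weight. Carrying it over the shaker.

play_rows(
  slide=[
    [0.2,-1.5,0],
    [0.6,-4.5,0],
    [1.1,-8.4,0],
    [1.6,-12.4,0],
    [2.1,-16.4,0],
    [2.6,-20.4,0],
    [3.2,-24.4,0],
    [3.7,-28.4,0],
    [4.2,-32.4,0],
    [4.7,-36.4,0],
    [5.2,-40,0],
    [5.5,-42.5,0],
  ],
  delta_rot=[
    [0,-0.001,0.01],
    [0,-0.001,0.03],
    [0,-0.002,0.06],
    [0,-0.002,0.09],
    [0,-0.003,0.12],
    [0,-0.003,0.15],
    [0,-0.004,0.18],
    [0,-0.005,0.21],
    [0,-0.005,0.24],
    [0,-0.006,0.27],
    [0,-0.006,0.3],
    [0,-0.007,0.32],
  ],
)

```text
time: 6.65
tool_pos: [0.5697, 0.1954, 0.1756]
tcp_rot: [3.125, -0.269, -0.005]
wrist_force: [-0.5, -0.9, -2.5]
width: 0.134
```

```bash
python3 pl.py 0 -.012 .14
```

```text
t 6.65 local mm [  0.35 -33.63] z 175.57 rot vs ref deg [ -0.03   0.55 -18.32] q [ 0.29  0.18  1.83 -0.    1.14  2.03] w 0.134 F [-0.45 -0.95 -2.52] M [-0.05 -0.03  0.03]
F local xy [-0.28 -1.01]
slide [-0.019 -2.18   3.546] drot [0.0006 0.0096 0.0027]
tool x,y in local: [1.    0.003] [ 0.003 -1.   ]
```

play_rows(
  slide=[
    [0,-0.8,0.8],
    [0,-1.6,2],
    [0,-2.1,3],
    [0,-2.2,3.5],
    [0,-2.2,3.5],
    [0,-2.2,3.5],
    [0,-2.2,3.5],
  ],
  delta_rot=[
    [0,0.005,0.003],
    [0,0.01,0.003],
    [0,0.01,0.003],
    [0,0.01,0.003],
    [0,0.01,0.003],
    [0,0.01,0.003],
    [0,0.01,0.003],
  ],
)

```text
time: 7.23
tool_pos: [0.5737, 0.216, 0.1406]
tcp_rot: [3.124, -0.275, 0.011]
wrist_force: [0.2, -0.4, -1.9]
width: 0.133
```

```bash
python3 pl.py 0 -.012 .125; python3 - <<'E'
from prof import *
c=frames("top",3)
save("o3",cv2.resize(c["image"][165:285,170:330],(800,600),interpolation=cv2.INTER_CUBIC))
z=.14-.0254+.006
im,_,_=rect(c,(.5738,.2288),-.1745,z,.1,.13); save("o3t",np.clip(im,0,255).astype(np.uint8)[::-1,::-1])
im,_,_=rect(c,(.5738,.2288),-.1745,.09,.1,.13); save("o3c",np.clip(im,0,255).astype(np.uint8)[::-1,::-1])
c=frames("scene",3); save("o3s",cv2.resize(c["image"][195:315,340:500],(800,600),interpolation=cv2.INTER_CUBIC))
E
```

```text
t 7.23 local mm [  0.74 -12.67] z 140.58 rot vs ref deg [ -0.04  -0.03 -18.55] q [ 0.32  0.22  1.84 -0.01  1.07  2.07] w 0.133 F [ 0.16 -0.36 -1.94] M [ 0.02 -0.03  0.03]
F local xy [ 0.22 -0.32]
slide [-0.086 -0.075  1.557] drot [ 0.0007 -0.0006 -0.0014]
tool x,y in local: [ 1.    -0.001] [-0.001 -1.   ]
```

View pics/o3.png

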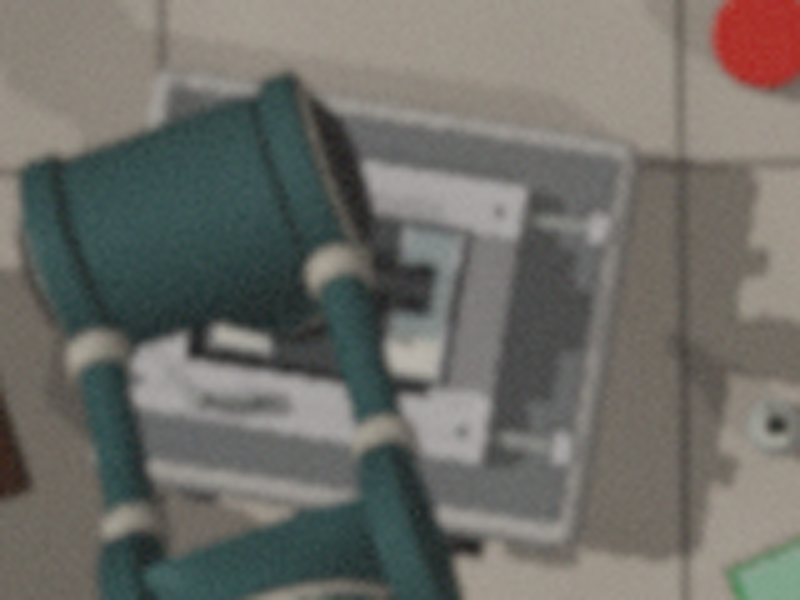

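View pics/o3t.png

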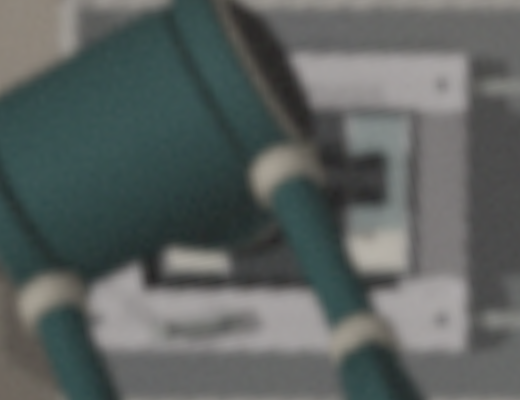

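View pics/o3s.png

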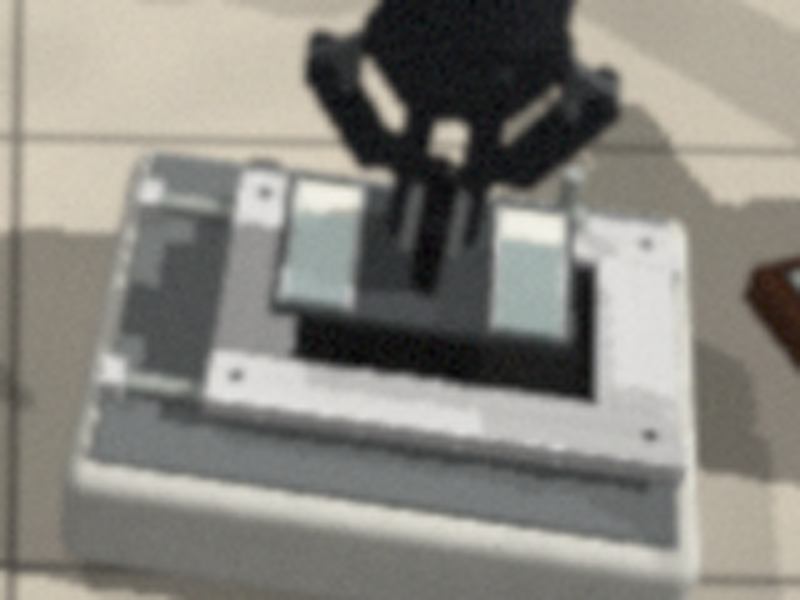

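play_rows(
  slide=[
    [-0.08,0,0.6],
    [-0.08,0,1.3],
    [-0.08,0,1.8],
    [-0.08,0,2.0],
    [-0.08,0,2.1],
    [-0.08,0,2.1],
  ],
  delta_rot=[
    [0,0,0],
    [0,0,0],
    [0,0,0],
    [0,0,0],
    [0,0,0],
    [0,0,0],
  ],
)

```text
time: 8.03
tool_pos: [0.5727, 0.2166, 0.1194]
tcp_rot: [3.124, -0.274, 0.011]
wrist_force: [0.9, -0.6, -3.2]
width: 0.136
```

```bash
python3 pl.py 0 -.012 .1154
```

```text
t 8.03 local mm [ -0.34 -12.2 ] z 119.42 rot vs ref deg [ -0.03  -0.02 -18.51] q [ 0.33  0.24  1.86 -0.01  1.03  2.08] w 0.136 F [ 0.9  -0.58 -3.23] M [0.03 0.01 0.04]
F local xy [ 0.98 -0.42]
slide [ 0.031 -0.022  0.402] drot [ 0.0006 -0.0004 -0.0006]
tool x,y in local: [ 1.    -0.001] [-0.001 -1.   ]
```

play_rows(
  slide=[
    [0.03,0,0.1],
    [0.03,0,0.2],
    [0.03,0,0.3],
    [0.03,0,0.35],
    [0.03,0,0.35],
  ],
  delta_rot=[
    [0,0,0],
    [0,0,0],
    [0,0,0],
    [0,0,0],
    [0,0,0],
  ],
)

```text
time: 8.45
tool_pos: [0.573, 0.2165, 0.1158]
tcp_rot: [3.124, -0.274, 0.01]
wrist_force: [-0.0, 0.8, -2.9]
width: 0.132
```

```bash
python3 pl.py 0 -.012 .1154
```

```text
t 8.45 local mm [ -0.06 -12.23] z 115.84 rot vs ref deg [-4.000e-02 -1.000e-02 -1.851e+01] q [ 0.33  0.25  1.86 -0.01  1.03  2.08] w 0.132 F [-0.03  0.83 -2.88] M [-0.    0.01  0.07]
F local xy [-0.17  0.81]
slide [ 0.006 -0.024  0.044] drot [ 0.0007 -0.0003 -0.0007]
tool x,y in local: [ 1.    -0.001] [-0.001 -1.   ]
```

play_rows(
  slide=[
    [0,0,0.04],
    [0,0,0.08],
    [0,0,0.1],
    [0,0,0.1],
  ],
  delta_rot=[
    [0,0,0],
    [0,0,0],
    [0,0,0],
    [0,0,0],
  ],
)

```text
time: 8.78
tool_pos: [0.5732, 0.2166, 0.1152]
tcp_rot: [3.124, -0.274, 0.011]
wrist_force: [-0.5, -1.0, -0.3]
width: 0.133
```

```bash
python3 pl.py 0 -.012 .1154
```

```text
t 8.78 local mm [  0.1  -12.13] z 115.21 rot vs ref deg [ -0.03  -0.04 -18.51] q [ 0.33  0.25  1.86 -0.01  1.03  2.08] w 0.133 F [-0.47 -0.98 -0.32] M [-0.1   0.1  -0.02]
F local xy [-0.29 -1.04]
slide [-0.01  -0.013 -0.019] drot [ 0.0005 -0.0006 -0.0007]
tool x,y in local: [ 1.    -0.001] [-0.001 -1.   ]
```

play_rows(
  slide=[
    [0,0,0.05],
    [0,0,0.05],
    [0,0,0.05],
    [0,0,0.05],
  ],
  delta_rot=[
    [0,0,0],
    [0,0,0],
    [0,0,0],
    [0,0,0],
  ],
)

```text
time: 9.12
tool_pos: [0.5732, 0.2167, 0.1151]
tcp_rot: [3.124, -0.274, 0.011]
wrist_force: [-1.7, -0.5, 2.2]
width: 0.137
```

```bash
python3 pl.py 0 0 .1145
```

```text
t 9.12 local mm [  0.11 -12.06] z 115.11 rot vs ref deg [ -0.02  -0.04 -18.51] q [ 0.33  0.25  1.86 -0.01  1.02  2.08] w 0.137 F [-1.72 -0.5   2.2 ] M [-0.25  0.4  -0.05]
F local xy [-1.61 -0.79]
slide [-0.012 -1.206  0.056] drot [ 0.0004 -0.0008 -0.0006]
tool x,y in local: [ 1.    -0.001] [-0.001 -1.   ]
```

play_rows(
  slide=[
    [0,-0.08,0.03],
    [0,-0.16,0.03],
    [0,-0.24,0.03],
    [0,-0.32,0.03],
    [0,-0.4,0.03],
    [0,-0.48,0.03],
    [0,-0.56,0.03],
    [0,-0.64,0.03],
    [0,-0.7,0.03],
  ],
  delta_rot=[
    [0,0,0],
    [0,0,0],
    [0,0,0],
    [0,0,0],
    [0,0,0],
    [0,0,0],
    [0,0,0],
    [0,0,0],
    [0,0,0],
  ],
)

```text
time: 9.87
tool_pos: [0.5746, 0.2235, 0.1149]
tcp_rot: [3.124, -0.274, 0.012]
wrist_force: [-0.1, -3.0, 4.3]
width: 0.136
```

```bash
python3 pl.py 0 0 .1145
```

```text
t 9.87 local mm [ 0.25 -5.05] z 114.86 rot vs ref deg [ -0.03  -0.06 -18.5 ] q [ 0.34  0.26  1.85 -0.01  1.03  2.09] w 0.136 F [-0.1  -2.96  4.31] M [-0.9   0.25  0.  ]
F local xy [ 0.41 -2.94]
slide [-0.026 -0.505  0.033] drot [ 0.0006 -0.001  -0.0004]
tool x,y in local: [ 1. -0.] [-0. -1.]
```

play_rows(
  slide=[
    [-0.02,-0.05,0.02],
    [-0.02,-0.1,0.02],
    [-0.02,-0.15,0.02],
    [-0.02,-0.2,0.02],
    [-0.02,-0.25,0.02],
    [-0.02,-0.3,0.02],
  ],
  delta_rot=[
    [0,0,0],
    [0,0,0],
    [0,0,0],
    [0,0,0],
    [0,0,0],
    [0,0,0],
  ],
)

```text
time: 10.37
tool_pos: [0.575, 0.2265, 0.1148]
tcp_rot: [3.124, -0.274, 0.012]
wrist_force: [-1.0, -2.8, 4.6]
width: 0.132
```

```bash
python3 pl.py 0 0 .1145
```

```text
t 10.37 local mm [ 0.15 -2.03] z 114.81 rot vs ref deg [ -0.03  -0.07 -18.5 ] q [ 0.34  0.26  1.85 -0.01  1.03  2.09] w 0.132 F [-1.  -2.8  4.6] M [-1.04  0.24  0.04]
F local xy [-0.5  -2.93]
slide [-0.015 -0.203  0.03 ] drot [ 0.0005 -0.0012 -0.0005]
tool x,y in local: [ 1. -0.] [-0. -1.]
```

play_rows(
  slide=[
    [-0.02,-0.05,0.02],
    [-0.02,-0.1,0.02],
    [-0.02,-0.15,0.02],
    [-0.02,-0.2,0.02],
    [-0.02,-0.22,0.02],
  ],
  delta_rot=[
    [0,0,0],
    [0,0,0],
    [0,0,0],
    [0,0,0],
    [0,0,0],
  ],
)

```text
time: 10.78
tool_pos: [0.5752, 0.2287, 0.1146]
tcp_rot: [3.124, -0.274, 0.012]
wrist_force: [0.6, -4.1, 4.3]
width: 0.135
```

```bash
python3 pl.py 0 0 .1145
```

```text
t 10.78 local mm [-0.06  0.16] z 114.56 rot vs ref deg [ -0.04  -0.07 -18.5 ] q [ 0.34  0.26  1.85 -0.01  1.03  2.09] w 0.135 F [ 0.56 -4.06  4.3 ] M [-1.12  0.21 -0.03]
F local xy [ 1.26 -3.9 ]
slide [0.006 0.016 0.006] drot [ 0.0007 -0.0012 -0.0004]
tool x,y in local: [ 1. -0.] [-0. -1.]
```

play_rows(
  slide=[
    [0,-0.05,0.02],
    [0,-0.1,0.02],
    [0,-0.15,0.02],
    [0,-0.15,0.02],
  ],
  delta_rot=[
    [0,0,0],
    [0,0,0],
    [0,0,0],
    [0,0,0],
  ],
)

```text
time: 11.12
tool_pos: [0.5747, 0.2307, 0.1133]
tcp_rot: [3.124, -0.274, 0.009]
wrist_force: [0.4, 0.3, -2.9]
width: 0.131
```

```bash
python3 pl.py 0 0.003 .1145
```

```text
t 11.12 local mm [-0.84  2.06] z 113.26 rot vs ref deg [ -0.02   0.02 -18.5 ] q [ 0.35  0.26  1.85 -0.01  1.03  2.1 ] w 0.131 F [ 0.41  0.25 -2.91] M [-0.01 -0.02  0.1 ]
F local xy [0.36 0.32]
slide [ 0.085 -0.094 -0.124] drot [ 0.0004  0.0004 -0.0005]
tool x,y in local: [ 1. -0.] [-0.001 -1.   ]
```

Contact vanished at local y ≈ +2 mm: the edge has cleared the rim. Lowering gently.

play_rows(
  slide=[
    [0,-0.03,0.08],
    [0,-0.03,0.16],
    [0,-0.03,0.24],
    [0,-0.03,0.3],
    [0,-0.03,0.3],
  ],
  delta_rot=[
    [0,0,0],
    [0,0,0],
    [0,0,0],
    [0,0,0],
    [0,0,0],
  ],
)

```text
time: 11.53
tool_pos: [0.5746, 0.231, 0.11]
tcp_rot: [3.124, -0.274, 0.009]
wrist_force: [-0.5, 0.2, -2.3]
width: 0.138
```

```bash
python3 pl.py 0 0.003 .1095
```

```text
t 11.53 local mm [-0.97  2.27] z 109.99 rot vs ref deg [ -0.03   0.04 -18.5 ] q [ 0.35  0.27  1.85 -0.01  1.02  2.1 ] w 0.138 F [-0.51  0.25 -2.33] M [-0.01 -0.02 -0.  ]
F local xy [-0.55  0.16]
slide [ 0.097 -0.073  0.049] drot [ 0.0005  0.0007 -0.0005]
tool x,y in local: [ 1. -0.] [-0. -1.]
```

play_rows(
  slide=[
    [0,0,0.04],
    [0,0,0.08],
    [0,0,0.1],
    [0,0,0.1],
  ],
  delta_rot=[
    [0,0,0],
    [0,0,0],
    [0,0,0],
    [0,0,0],
  ],
)

```text
time: 11.87
tool_pos: [0.5748, 0.2309, 0.1096]
tcp_rot: [3.124, -0.274, 0.01]
wrist_force: [-2.1, -1.4, 1.4]
width: 0.133
```

```bash
python3 pl.py 0 0.003 .1095
```

```text
t 11.87 local mm [-0.76  2.29] z 109.55 rot vs ref deg [ -0.02   0.02 -18.51] q [ 0.35  0.27  1.85 -0.01  1.02  2.1 ] w 0.133 F [-2.08 -1.4   1.43] M [0.08 0.18 0.01]
F local xy [-1.8  -1.74]
slide [ 0.076 -0.071  0.005] drot [ 0.0003  0.0003 -0.0006]
tool x,y in local: [ 1.    -0.001] [-0.001 -1.   ]
```

The tray is on the recess floor (TCP 109.6 mm → handle about 110 mm). Releasing.

play_rows(
  slide=[
    [0,0,0],
    [0,0,0],
    [0,0,0],
    [0,0,0],
    [0,0,0],
    [0,0,0],
  ],
  delta_rot=[
    [0,0,0],
    [0,0,0],
    [0,0,0],
    [0,0,0],
    [0,0,0],
    [0,0,0],
  ],
  hand=0.45,
)

```text
time: 12.37
tool_pos: [0.5749, 0.231, 0.1095]
tcp_rot: [3.124, -0.274, 0.01]
wrist_force: [-0.4, -0.1, 0.9]
width: 0.451
```

play_rows(
  slide=[
    [0,0,-0.5],
    [0,0,-1.5],
    [0,0,-3],
    [0,0,-6],
    [0,0,-9],
    [0,0,-10],
    [0,0,-10],
  ],
  delta_rot=[
    [0,0,0],
    [0,0,0],
    [0,0,0],
    [0,0,0],
    [0,0,0],
    [0,0,0],
    [0,0,0],
  ],
)

```text
time: 12.95
tool_pos: [0.5771, 0.2326, 0.215]
tcp_rot: [3.128, -0.274, 0.023]
wrist_force: [-0.2, 0.8, 0.5]
width: 0.455
```

```bash
python3 pl.py -.066 0.06 .2; python3 - <<'E'
from prof import *
c=frames("top",2)
save("p4",cv2.resize(c["image"][165:285,170:330],(800,600),interpolation=cv2.INTER_CUBIC))
c=frames("scene",2); save("p4s",cv2.resize(c["image"][195:315,340:500],(800,600),interpolation=cv2.INTER_CUBIC))
E
```

```text
t 12.95 local mm [1.18 4.29] z 215.02 rot vs ref deg [  0.24  -0.44 -18.5 ] q [ 0.35  0.17  1.76 -0.01  1.2   2.1 ] w 0.455 F [-0.23  0.75  0.53] M [ 0.05 -0.   -0.01]
F local xy [-0.35  0.7 ]
slide [-6.742 -5.568  1.403] drot [-0.0042 -0.0077 -0.0006]
tool x,y in local: [ 1.    -0.001] [-0.001 -1.   ]
```

View pics/p4.png

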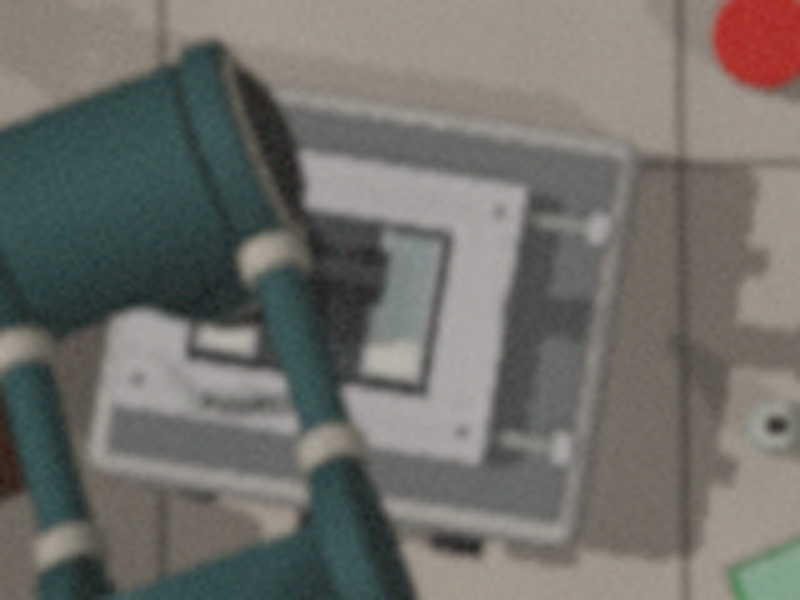

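View pics/p4s.png

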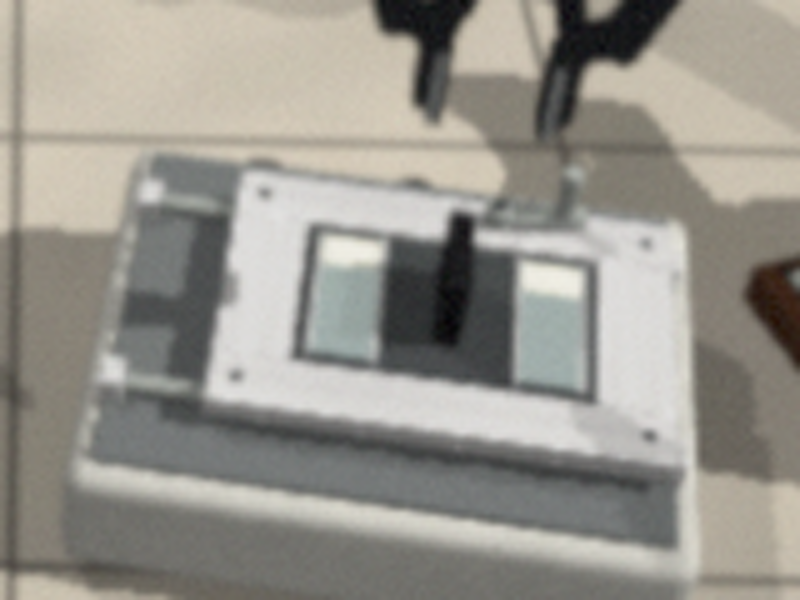

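The tray is seated with an even dark gap all round. The clamp pin shows at about (572,170–220) in the scene crop, i.e. (454,232) full-frame. Now measuring the clamp angle.

```bash
python3 - <<'E'
from h import *
import pl
c_,s_=np.cos(pl.SY),np.sin(pl.SY); A=np.array([[c_,-s_],[s_,c_]])
c=read_camera("top")
p=at_z(c,170+157/4,165+320/4,.122); L=A.T@(p[:2]-pl.C)*1000
print("pin top cam, local mm",L, "angle", np.arctan2(L[1]-20,L[0]+62), "r",np.hypot(L[1]-20,L[0]+62))
c=read_camera("scene")
for (u,v,z) in [(572,168,.122),(572,215,.096)]:
    p=at_z(c,340+u/5,195+v/5,z); L=A.T@(p[:2]-pl.C)*1000
    print("scene",L,np.arctan2(L[1]-20,L[0]+62),np.hypot(L[1]-20,L[0]+62))
p=np.r_[pl.C+A@[-.062,.02],.094]; print("pivot px scene crop",(proj(c,p)-[340,195])*5)
print(landmark_of("clamp",c)[:2],spot_in("clamp",c)[:2])
E
```

```text
pin top cam, local mm [-66.90498708  47.41168187] angle 1.7478602465069621 r 27.847068088936982
scene [-70.46922388  51.19478847] 1.835900900294885 32.32402482390476
scene [-67.98360634  55.85900496] 1.736137794087758 36.35480410671914
pivot px scene crop [492.66700298 216.33564811]Traceback (most recent call last):
  File "<stdin>", line 12, in <module>
ValueError: it knows: board, clamp_mid, cup, dropper, mid_stroke, rack, shaker, tray, tray_handle
```

play_rows(
  slide=[
    [0,0,0],
    [0,0,0],
    [0,0,0],
    [0,0,0],
    [0,0,0],
    [0,0,0],
    [0,0,0],
    [0,0,0],
    [0,0,0],
    [0,0,0],
    [0,0,0],
    [0,0,0],
  ],
  delta_rot=[
    [0,0,-0.12],
    [0,0,-0.24],
    [0,0,-0.36],
    [0,0,-0.48],
    [0,0,-0.6],
    [0,0,-0.72],
    [0,0,-0.84],
    [0,0,-0.96],
    [0,0,-1.08],
    [0,0,-1.2],
    [0,0,-1.32],
    [0,0,-1.44],
  ],
  hand=0,
)

```text
time: 14.25
tool_pos: [0.5721, 0.2308, 0.2053]
tcp_rot: [2.523, 1.861, -0.009]
wrist_force: [-0.1, 0.8, 0.2]
width: 0.002
```

```bash
cat > cl.py <<'E'
from h import *
import pl,sys
c_,s_=np.cos(pl.SY),np.sin(pl.SY); A=np.array([[c_,-s_],[s_,c_]])
PV=np.array([-.062,.022])
def pose(th,off,z,rad=.030):
    t=np.array([np.sin(th),-np.cos(th)]); l=PV+rad*np.array([np.cos(th),np.sin(th)])-t*off
    p=np.r_[pl.C+A@l,z]; x=np.r_[A@(-t),0]; zz=np.array([0,0,-1.]); return p,R.from_matrix(np.stack([x,np.cross(zz,x),zz],1))
def show(ths,off,z):
    st=read_state(); R0=R.from_rotvec(st["tcp_rot"]); M=R0.as_matrix(); l=A.T@(st["tool_pos"][:2]-pl.C)
    print("t",round(st["time"],2),"local",(l*1000).round(1),"z",st["tool_pos"][2].round(4),"q",st["q"].round(2),"F",st["wrist_force"].round(1),"Floc",(A.T@st["wrist_force"][:2]).round(1))
    for th in ths:
        p,Rt=pose(th,off,z); print(th,"slide",(M.T@(p-st["tool_pos"])*100).round(2),"drot",(R0.inv()*Rt).as_rotvec().round(3))
if __name__=="__main__":
    a=list(map(float,sys.argv[1:])); show(a[2:],a[0],a[1])
E
python3 cl.py .026 .2 1.8
```

```text
t 14.25 local [-2.   1.6] z 0.2053 q [ 0.35  0.18  1.77 -0.01  1.2   0.65] F [-0.1  0.8  0.2] Floc [-0.2  0.8]
1.8 slide [ 3.19 -9.69  0.49] drot [-0.007  0.007 -1.925]
```

play_rows(
  slide=[
    [0.5,-1.5,0],
    [1,-3,0],
    [1.5,-4.5,0],
    [2,-6,0],
    [2.5,-7.5,0],
    [3,-9,0],
    [3.2,-9.7,0],
    [3.2,-9.7,0],
    [3.2,-9.7,0],
    [3.2,-9.7,0],
    [3.2,-9.7,0],
    [3.2,-9.7,0],
  ],
  delta_rot=[
    [0,0,-0.12],
    [0,0,-0.24],
    [0,0,-0.36],
    [0,0,-0.48],
    [0,0,-0.6],
    [0,0,-0.72],
    [0,0,-0.84],
    [0,0,-0.96],
    [0,0,-1.08],
    [0,0,-1.2],
    [0,0,-1.32],
    [0,0,-1.44],
  ],
)

```text
time: 15.25
tool_pos: [0.4881, 0.2896, 0.2032]
tcp_rot: [-0.662, -3.07, 0.016]
wrist_force: [0.0, -0.6, 0.3]
width: -0.0
```

```bash
python3 cl.py .026 .15 1.8
```

```text
t 15.25 local [-95.  45.] z 0.2032 q [ 0.5   0.09  1.87 -0.01  1.18 -0.65] F [ 0.  -0.6  0.3] Floc [ 0.1 -0.6]
1.8 slide [-0.07  0.11  5.32] drot [-0.01  -0.002 -0.479]
```

play_rows(
  slide=[
    [0,0.1,1],
    [0,0.1,2],
    [0,0.1,4],
    [0,0.1,5],
    [0,0.1,5],
    [0,0.1,5],
  ],
  delta_rot=[
    [-0.002,0,-0.1],
    [-0.004,0,-0.2],
    [-0.006,0,-0.3],
    [-0.008,0,-0.4],
    [-0.01,0,-0.48],
    [-0.01,0,-0.48],
  ],
)

```text
time: 15.75
tool_pos: [0.4867, 0.289, 0.1503]
tcp_rot: [0.09, -3.134, 0.003]
wrist_force: [0.1, 0.3, 0.4]
width: 0.001
```

```bash
python3 cl.py .026 .112 1.8;python3 - <<'E'
from h import *
c=read_camera("scene"); save("q5s",cv2.resize(c["image"][165:285,360:520],(800,600),interpolation=cv2.INTER_CUBIC))
E
```

```text
t 15.75 local [-96.3  44.2] z 0.1503 q [ 0.49  0.14  1.93  0.    1.08 -1.14] F [0.1 0.3 0.4] Floc [0.1 0.3]
1.8 slide [-0.26  0.07  3.83] drot [-0.002 -0.006  0.002]
```

View pics/q5s.png

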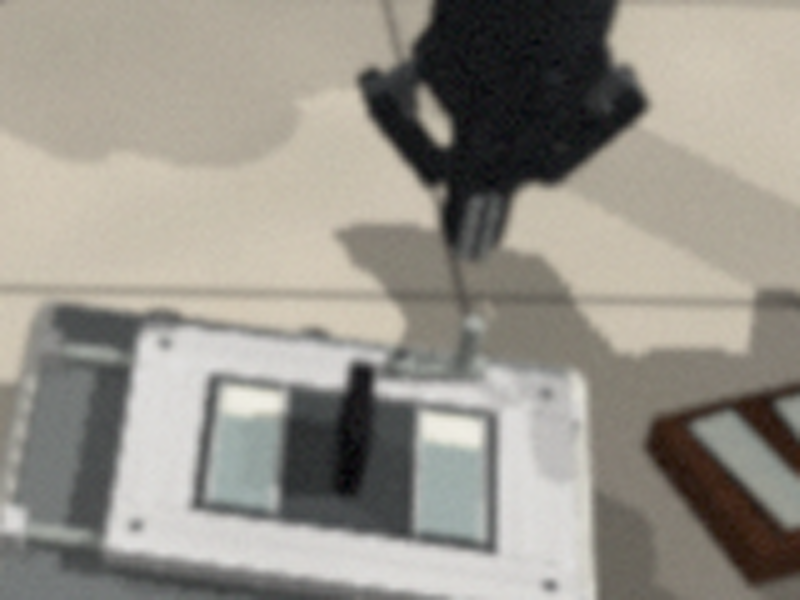

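play_rows(
  slide=[
    [0,0,1],
    [0,0,2.2],
    [0,0,3.2],
    [0,0,3.8],
    [0,0,3.8],
    [0,0,3.8],
  ],
  delta_rot=[
    [0,0,0],
    [0,0,0],
    [0,0,0],
    [0,0,0],
    [0,0,0],
    [0,0,0],
  ],
)

```text
time: 16.3
tool_pos: [0.4867, 0.2891, 0.1124]
tcp_rot: [0.084, -3.135, 0.003]
wrist_force: [0.4, 0.2, -0.6]
width: -0.003
```

```bash
python3 cl.py .016 .112 1.8 1.7 1.6 1.5 1.4 1.3 1.2 1.1
```

```text
t 16.3 local [-96.3  44.3] z 0.1124 q [ 0.49  0.18  1.96  0.    1.01 -1.13] F [ 0.4  0.2 -0.6] Floc [0.3 0.2]
1.8 slide [-1.23  0.05  0.04] drot [-0.002 -0.006 -0.001]
1.7 slide [-1.54  0.2   0.03] drot [-0.002 -0.006  0.099]
1.6 slide [-1.86  0.31  0.03] drot [-0.002 -0.006  0.199]
1.5 slide [-2.19  0.39  0.03] drot [-0.003 -0.006  0.299]
1.4 slide [-2.53  0.44  0.03] drot [-0.003 -0.006  0.399]
1.3 slide [-2.87  0.46  0.03] drot [-0.003 -0.005  0.499]
1.2 slide [-3.21  0.44  0.02] drot [-0.004 -0.005  0.599]
1.1 slide [-3.54  0.38  0.02] drot [-0.004 -0.005  0.699]
```

play_rows(
  slide=[
    [-0.6,0,0],
    [-1.2,0.05,0],
    [-1.5,0.2,0],
    [-1.9,0.3,0],
    [-2.2,0.4,0],
    [-2.5,0.44,0],
    [-2.9,0.46,0],
    [-3.2,0.44,0],
  ],
  delta_rot=[
    [0,-0.006,0],
    [0,-0.006,0],
    [0,-0.006,0.1],
    [0,-0.006,0.2],
    [0,-0.006,0.3],
    [0,-0.006,0.4],
    [0,-0.006,0.5],
    [0,-0.006,0.6],
  ],
)

```text
time: 16.97
tool_pos: [0.5187, 0.2953, 0.1126]
tcp_rot: [0.856, 3.023, -0.006]
wrist_force: [-2.8, -0.1, 0.5]
width: 0.004
```

```bash
python3 cl.py .016 .112 1.2 1.1 1.0 .9 .8 .7 .6 .5 .4 .3;python3 - <<'E'
from h import *
c=read_camera("scene"); save("q6s",cv2.resize(c["image"][165:285,360:520],(800,600),interpolation=cv2.INTER_CUBIC))
E
```

```text
t 16.97 local [-65.9  56. ] z 0.1126 q [ 0.48  0.23  1.89 -0.    1.02 -0.54] F [-2.8 -0.1  0.5] Floc [-2.7 -0.6]
1.2 slide [ 0.01 -0.02  0.06] drot [-0.003  0.001 -0.007]
1.1 slide [-0.3   0.12  0.06] drot [-0.003  0.001  0.093]
1.0 slide [-0.62  0.24  0.06] drot [-0.003  0.002  0.193]
0.9 slide [-0.95  0.32  0.06] drot [-0.003  0.002  0.293]
0.8 slide [-1.28  0.37  0.06] drot [-0.003  0.002  0.393]
0.7 slide [-1.62  0.39  0.06] drot [-0.003  0.002  0.493]
0.6 slide [-1.96  0.37  0.06] drot [-0.003  0.002  0.593]
0.5 slide [-2.3   0.32  0.06] drot [-0.003  0.002  0.693]
0.4 slide [-2.63  0.23  0.06] drot [-0.003  0.003  0.793]
0.3 slide [-2.94  0.11  0.06] drot [-0.003  0.003  0.893]
```

View pics/q6s.png

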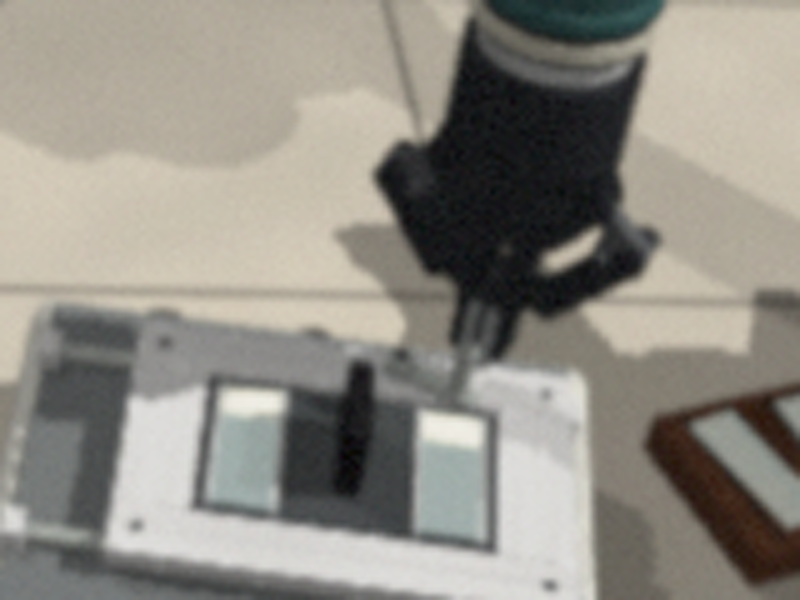

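The pin is against the fingers at about (460,365) in the crop and swinging in, with about 2.8 N of force. Continuing the arc.

play_rows(
  slide=[
    [-0.3,0.12,0.05],
    [-0.6,0.24,0.05],
    [-0.95,0.32,0.05],
    [-1.3,0.37,0.05],
    [-1.6,0.39,0.05],
    [-1.95,0.37,0.05],
    [-2.3,0.32,0.05],
    [-2.6,0.23,0.05],
    [-2.9,0.11,0.05],
    [-2.9,0.11,0.05],
  ],
  delta_rot=[
    [0,0,0.1],
    [0,0,0.2],
    [0,0,0.3],
    [0,0,0.4],
    [0,0,0.5],
    [0,0,0.6],
    [0,0,0.7],
    [0,0,0.8],
    [0,0,0.9],
    [0,0,0.9],
  ],
)

```text
time: 17.85
tool_pos: [0.5454, 0.2812, 0.1127]
tcp_rot: [2.09, 2.342, -0.002]
wrist_force: [-0.5, 0.6, 0.3]
width: -0.002
```

```bash
python3 cl.py .016 .112 .3 .2 .1 .05 0 -.05
```

```text
t 17.85 local [-37.1  46.6] z 0.1127 q [ 0.44  0.26  1.86 -0.    1.03  0.33] F [-0.5  0.6  0.3] Floc [-0.6  0.5]
0.3 slide [-0.02 -0.11  0.07] drot [ 0.001  0.003 -0.012]
0.2 slide [-0.32  0.04  0.07] drot [0.001 0.003 0.088]
0.1 slide [-0.64  0.16  0.07] drot [0.001 0.003 0.188]
0.05 slide [-0.81  0.2   0.07] drot [0.001 0.003 0.238]
0.0 slide [-0.97  0.24  0.08] drot [0.001 0.002 0.288]
-0.05 slide [-1.14  0.27  0.08] drot [0.001 0.002 0.338]
```

play_rows(
  slide=[
    [-0.3,0.04,0.05],
    [-0.5,0.1,0.05],
    [-0.65,0.16,0.05],
    [-0.8,0.2,0.05],
    [-0.8,0.2,0.05],
  ],
  delta_rot=[
    [0,0,0.09],
    [0,0,0.14],
    [0,0,0.19],
    [0,0,0.24],
    [0,0,0.24],
  ],
)

```text
time: 18.27
tool_pos: [0.549, 0.2738, 0.1128]
tcp_rot: [2.353, 2.078, 0.001]
wrist_force: [-0.3, 0.6, -0.4]
width: -0.0
```

```bash
python3 cl.py .016 .112 .05 0 -.05 -.1;python3 - <<'E'
from h import *
c=read_camera("scene"); save("q7s",cv2.resize(c["image"][165:285,360:520],(800,600),interpolation=cv2.INTER_CUBIC))
E
```

```text
t 18.27 local [-32.2  40. ] z 0.1128 q [ 0.42  0.25  1.86 -0.    1.02  0.55] F [-0.3  0.6 -0.4] Floc [-0.4  0.5]
0.05 slide [-0.05 -0.06  0.08] drot [0.003 0.001 0.   ]
0.0 slide [-0.2   0.01  0.08] drot [0.003 0.001 0.05 ]
-0.05 slide [-0.36  0.08  0.08] drot [0.003 0.001 0.1  ]
-0.1 slide [-0.52  0.14  0.08] drot [0.003 0.001 0.15 ]
```

View pics/q7s.png

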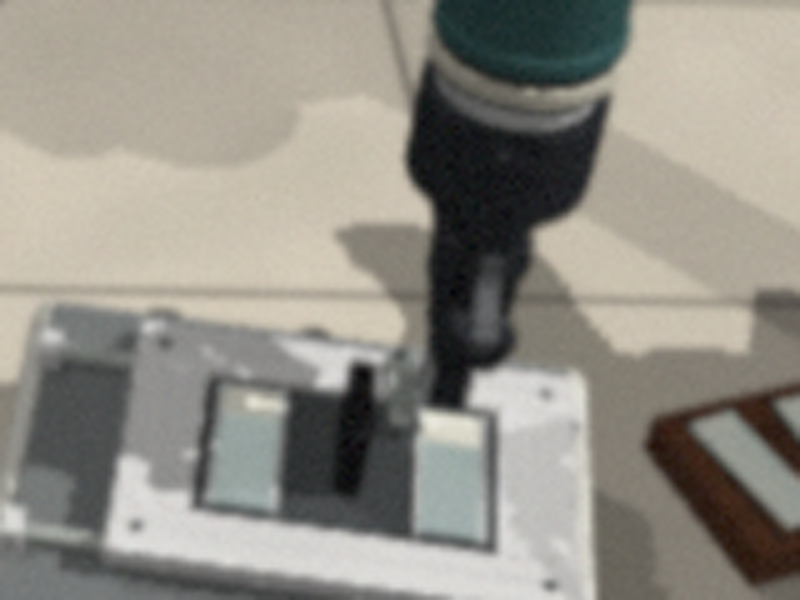

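play_rows(
  slide=[
    [-0.1,0,0.05],
    [-0.2,0,0.05],
    [-0.3,0.05,0.05],
    [-0.3,0.05,0.05],
  ],
  delta_rot=[
    [0,0,0.02],
    [0,0,0.05],
    [0,0,0.08],
    [0,0,0.08],
  ],
)

```text
time: 18.65
tool_pos: [0.5498, 0.271, 0.1128]
tcp_rot: [2.431, 1.984, 0.004]
wrist_force: [0.7, 1.6, -0.3]
width: -0.003
```

```bash
python3 cl.py .016 .112 -.05 -.1
```

```text
t 18.65 local [-30.9  37.4] z 0.1128 q [ 0.42  0.25  1.86 -0.    1.02  0.62] F [ 0.7  1.6 -0.3] Floc [0.4 1.7]
-0.05 slide [-0.09 -0.03  0.08] drot [0.004 0.    0.023]
-0.1 slide [-0.25  0.04  0.08] drot [0.004 0.    0.073]
```

play_rows(
  slide=[
    [-0.08,0,0.05],
    [-0.15,0,0.05],
    [-0.2,0,0.05],
  ],
  delta_rot=[
    [0,0,0],
    [0,0,0],
    [0,0,0],
  ],
)

```text
time: 18.9
tool_pos: [0.5499, 0.2705, 0.1128]
tcp_rot: [2.431, 1.986, 0.008]
wrist_force: [0.3, 7.0, -0.9]
width: -0.002
```

```bash
python3 cl.py .016 .112 -.05 -.1
```

```text
t 18.9 local [-30.8  36.9] z 0.1128 q [ 0.42  0.25  1.87 -0.    1.02  0.62] F [ 0.3  7.  -0.9] Floc [-1.   6.9]
-0.05 slide [-0.04 -0.05  0.08] drot [ 0.005 -0.003  0.024]
-0.1 slide [-0.2   0.03  0.08] drot [ 0.005 -0.003  0.074]
```

The force jumps to 7 N with the motion stalled, so the clamp is on its stop. Backing off and up.

play_rows(
  slide=[
    [0.5,0,0],
    [1.2,0,0],
    [2,0,0],
    [2.5,0,-1],
    [2.5,0,-4],
    [2.5,0,-8],
    [2.5,0,-12],
    [2.5,0,-15],
    [2.5,0,-15],
  ],
  delta_rot=[
    [0,0,0],
    [0,0,0],
    [0,0,0],
    [0,0,0],
    [0,0,0],
    [0,0,0],
    [0,0,0],
    [0,0,0],
    [0,0,0],
  ],
)

```text
time: 19.65
tool_pos: [0.5581, 0.297, 0.2733]
tcp_rot: [2.428, 1.984, 0.031]
wrist_force: [0.7, 0.3, 0.4]
width: 0.004
```

```bash
python3 plan.py .42 -.1 .27 0
```

```text
t 19.65 pos [0.5581 0.297  0.2733] tooly_yaw -11.5 tilt 1.19 q [ 0.45  0.15  1.68 -0.    1.29  0.65] w 0.004 F [0.7  0.3  0.36]
slide [-41.66  -5.64  -0.25] drot [ 0.0183 -0.0097 -0.2002]
```

play_rows(
  slide=[
    [-3,-0.5,0],
    [-7,-1,0],
    [-11,-1.5,0],
    [-15,-2,0],
    [-19,-2.6,0],
    [-23,-3.1,0],
    [-27,-3.7,0],
    [-31,-4.2,0],
    [-35,-4.8,0],
    [-38,-5.2,0],
    [-39,-5.3,0],
    [-39,-5.3,0],
  ],
  delta_rot=[
    [0,0,0],
    [0,0,0],
    [0,0,0],
    [0,0,0],
    [0,0,0],
    [0,0,0],
    [0,0,0],
    [0,0,0],
    [0,0,0],
    [0,0,0],
    [0,0,0],
    [0,0,0],
  ],
)

```text
time: 20.65
tool_pos: [0.4281, -0.0765, 0.2684]
tcp_rot: [2.43, 1.979, 0.031]
wrist_force: [0.0, 0.9, 0.5]
width: -0.001
```

```bash
python3 - <<'E'
from prof import *
import pl
c=frames("top",4); print(f"{read_state()['tool_pos']}")
save("f_top",c["image"])
im,_,_=rect(c,pl.C,pl.SY,.09,.1,.13); a=np.clip(im,0,255).astype(np.uint8)[::-1,::-1]; save("f_rect",cv2.resize(a,(780,600)))
for t in ["tray_handle"]:
    for d in landmark_of(t,c)[:4]:
        p=at_z(c,*d["at"],.11); C,S=np.cos(pl.SY),np.sin(pl.SY); print(d,p,at_d(c,*d["at"]))
for t in ["board","rack","cup","dropper"]:
    for d in landmark_of(t,c)[:1]: print(t,d)
c=frames("scene",2); save("f_s",cv2.resize(c["image"][195:315,340:500],(800,600),interpolation=cv2.INTER_CUBIC)); 
for t in ["board","rack","cup","dropper"]:
    for d in landmark_of(t,c)[:1]: print(t,d)
E
```

```text
[ 0.4292 -0.0736  0.268 ]
{'at': [337.5, 290.2], 'conf': 0.74} [ 0.3929 -0.0471  0.11  ] [ 0.4163 -0.031   0.6493]
{'at': [467.4, 306.8], 'conf': 0.71} [ 0.3446 -0.3878  0.11  ] [ 0.3381 -0.4101  0.0243]
{'at': [231.8, 223.1], 'conf': 0.68} [0.5738 0.2298 0.11  ] [0.572  0.2263 0.132 ]
board {'at': [147.9, 258.7], 'conf': 0.63}
rack {'at': [493.7, 249.6], 'conf': 0.77}
cup {'at': [320.4, 176.1], 'conf': 0.72}
dropper {'at': [324.2, 251.2], 'conf': 0.52}
board {'at': [523.9, 263.7], 'conf': 0.55}
rack {'at': [133.9, 253.4], 'conf': 0.91}
cup {'at': [318.0, 328.3], 'conf': 0.72}
dropper {'at': [322.8, 257.1], 'conf': 0.72}
```

View pics/f_rect.png

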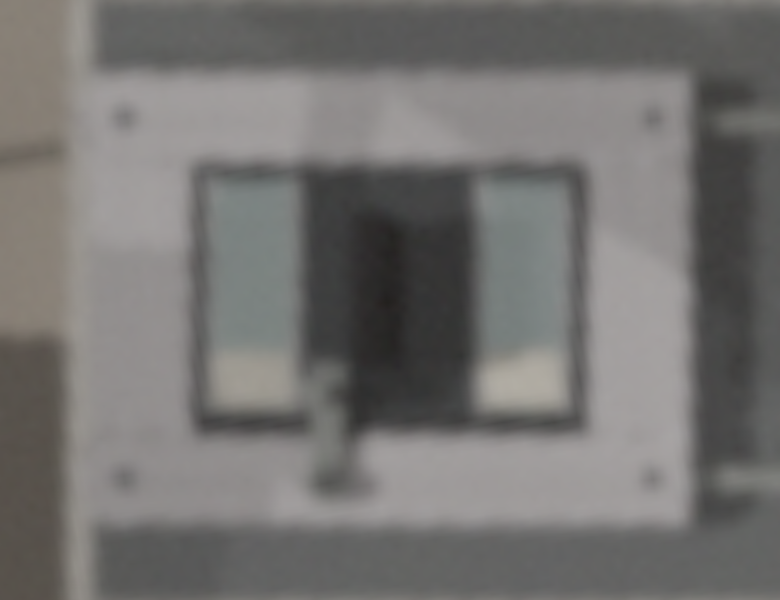

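View pics/f_s.png

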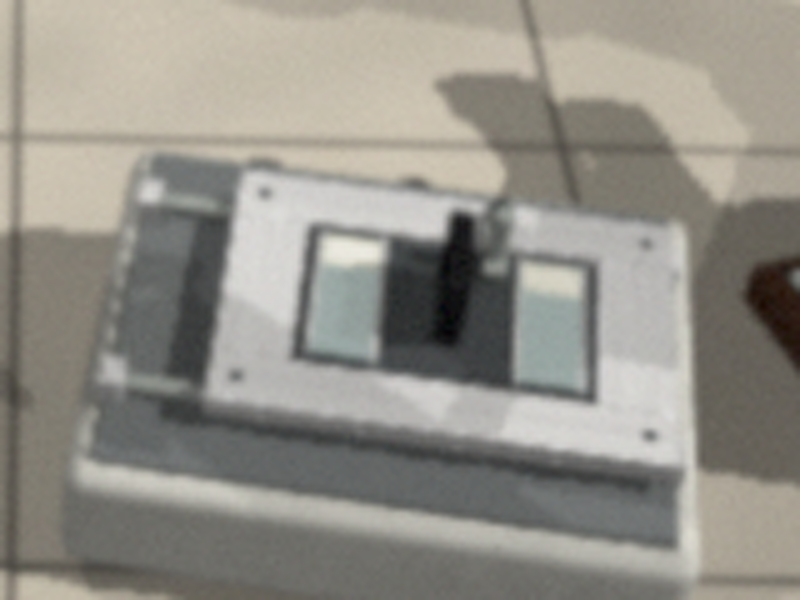

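View pics/f_top.png

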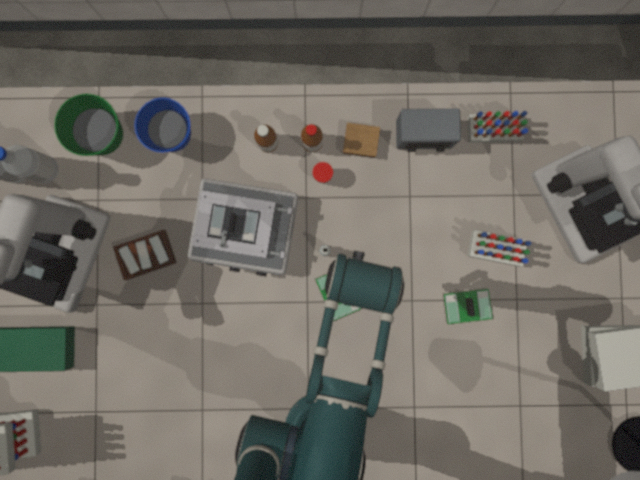

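The rectified view shows the tray flat in the recess, with the clamp arm pointing across (+x) between the handle and the left slide. The bystander items are where they were, and the arm is clear of everything.

play_rows(
  slide=[
    [0,0,0],
    [0,0,0],
    [0,0,0],
  ],
  delta_rot=[
    [0,0,0],
    [0,0,0],
    [0,0,0],
  ],
)

```text
time: 21.65
tool_pos: [0.4286, -0.0746, 0.2678]
tcp_rot: [2.428, 1.984, 0.031]
wrist_force: [-0.1, -0.6, 0.3]
width: -0.002
```

```bash
python3 -c "
from workcell import *
print(finish_job())"
```

```text
the job is handed in; nothing more can be done
None
```

I handed the job in at about 22 s of the 64 s allowed. The tray is seated in the recess and the clamp is closed over it. `finish_job()` gives no verdict, so this rests on my own checks.

- **Tray:** I carried the grey tray level by its handle and laid it on the carriage about 12 mm to -y of the recess as first measured. I slid it toward +y with roughly 6–7 N of contact force until it cleared the rim, then lowered it to the recess floor and let go.
- **Clamp:** I swung it in with the closed fingers until the force rose to 7 N and it stopped moving, which I take as its stop. I then moved the arm clear.
- **Last checks:** At seating the handle point worked out to about 110 mm above the bench. The final pictures show the tray flat with an even gap all round and the clamp arm pointing to +x between handle and slide. The board, rack, cup and dropper looked unmoved, and the wrist force was near zero.
- **Disagreements:** The recess was about 2 mm further along +y than the camera measurement gave, which the sliding took care of. The pin positions from the two cameras differed by a few millimetres. The clamp angle was never read directly, only judged from the stop force and the pictures.

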